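# Pack nested sample cups in a split housing and hold it shut

### The job

Pack the sample housing: first stand the large steel cup upright in the round well of the fixed lower half and let go of it, then stand the small steel cup upright inside the large one and let go of it. Then fit the upper half over the cups so that its two holes go onto the two dowels, press it down against the spring pins until the halves meet flush all round, and finish while still holding it pressed shut with the gripper (it springs open if released). Leave the glass beaker, pipette, gel comb and tube rack where they are.

Things in the scene. Friction and masses are not known exactly. Their poses are not given: they have to be found in the camera images.
- lower_face (a point): Centre of the top face of the housing's lower half, a grey plastic block fixed to the bench: 90 mm along its x, 150 mm along its y, 30 mm high (z up), in the middle or on the left. In its top a central round well, 64 mm in diameter, 16 mm deep (floor 14 mm above the bench). The tips of the dowels and spring pins stand out of this face.
- dowel_a (a point): Tip of one dowel of the lower half: upright steel, 8 mm thick, last 5 mm tapered, rising 17 mm above the top face at x = 0, y = +58 mm from lower_face.
- dowel_b (a point): Tip of the other dowel, alike, at x = 0, y = -58 mm from lower_face.
- ejector (a joint): Four brass spring pins, 8 mm thick, at x = +-35, y = +-58 mm from lower_face, which move together: 0 = fully out (6 mm above the lower half's top face), 0.006 = pressed down flush with it (stop at 0.007). They push up with 6 N in all when out and 12 N when flush, more than the upper half's weight.
- cover_grip (a point): Centre of the black grip rib on top of the housing's loose upper half, 98 mm above its flat underside; axes of the upper half, z up. The rib is 18 mm thick along x, 56 mm long along y, 44 mm high (76 to 120 mm above the underside). The upper half weighs 0.28 to 0.42 kg and fits either way round. When flush, this point is 98 mm above lower_face.
- cover_foot (a point): Centre of the upper half's underside, on the bench at the start. There a grey flange 90 mm (x) by 150 mm (y), 12 mm thick, with two through holes 10 mm in diameter at x = 0, y = +-58 mm; above it a round dome, 80 mm in outer diameter, up to 76 mm above the underside, hollow from below (70 mm in diameter, 72 mm deep).
- large_center (a point): Centre (half-way up) of the large cup: a plain straight-sided steel cup, open at the top, 58 mm in outer diameter, 50 mm high, wall 4 mm, bottom 5 mm thick, about 0.11 kg; z is its axis. Standing upright on the bench at the start. In the well, its rim is 34 mm above the lower half's top face.
- small_center (a point): Centre (half-way up) of the small cup: a plain straight-sided steel cup, open at the top, 40 mm in outer diameter, 78 mm high, wall 3 mm, bottom 5 mm thick, about 0.08 kg; z is its axis. Standing upright on the bench at the start. Inside the large cup its rim is 33 mm above the large cup's rim.
- beaker: Bystander: glass beaker 70 mm in diameter, 90 mm high, beyond the work; origin at the centre of its underside.
- pipette: Bystander: green hand pipette lying on the bench along y, 205 mm long, 22 mm high; origin under its middle.
- comb: Bystander: white plastic gel comb lying on the bench, 90 mm long, 8 mm high, on the robot's side of the work; origin under its middle.
- rack: Bystander: white tube rack 60 x 110 mm, 40 mm high, far left; origin at the centre of its underside.
There are look-alikes about, which are no part of the job. What is shaped like the part that bears large_center but green is not meant.

How it is judged:
By the outcome, as a careful person would: the job done as asked, in the order asked, and still so for the second after the job is handed in, while the arm keeps its last pose, push and grip.
It also fails if it takes over 72 s, if anything falls off the work surface, if the arm or the gripper's body presses on something with over 40 N, if the wrist force passes 120 N, or if a joint passes its speed limit or range.

### The arm

A 6-joint arm with a two-finger parallel gripper is mounted at the origin on the work surface. World frame = base frame: x ahead of the robot, y to its left, z up, the work surface at z = 0. Lengths are in m, angles in degrees, forces in N, time in s.
With the tool pointing down it reaches from about 0.3 to 0.75 m from the base axis. Payload 8.5 kg.
Tool frame: the origin (TCP) lies midway between the tips of the shut fingers; the grasp point (between the pads) lies 19 mm behind it; z points along the fingers, y is the direction in which the jaws open and shut (so a half turn about z gives the same grasp; the last joint's range is limited). The gripper opens to 85 mm and grips with 20 to 120 N. Pads are 22 mm wide; open, the fingers measure 114 mm over their backs; the gripper's body (76 mm by 85 mm) begins 54 mm behind the grasp point. The pads swing forward as they close: fully open they stand 13 mm farther back than shut.
Start: joints at [-76.908, 21.807, 74.336, -0, 83.858, -12.336], TCP at [0.236, -0.497, 0.231] pointing down, gripper open.
Joint ranges: [-178.18, 178.18], [-50.72, 133.34], [12.68, 142.11], [-81.47, 261.47], [9.98, 163.14], [-165.26, 165.26]. Speed limits (degrees/s): [136.94, 136.94, 180, 180, 180, 180].

### API

Orientations are given as a 3x3 rotation matrix whose columns are the frame's x, y, z axes.
In Python, from rig import env, viewer, ticket gives the robot as it stands. The module is installed in compiled form; this text tells all that it offers.
- The arm moves only by the shell command python3 -m pendant 'ROWS' [FORCE]. ROWS is JSON, a list of rows, each a list of 3 entries, a list of its own where there are three numbers: the shift along the world's x, y, z in mm, then the turn about the world's z in rad, then the opening, from -1 (shut) to 1 (fully open). A call has 1 to 12 rows; each row shifts and turns the pose as measured when the row begins; what a row does not reach is not made up. A row lasts 1/8 s, in which the tool goes at most 62.5 mm and 10.7 degrees, less where a joint would pass 70% of its speed; a pose out of reach is approached as far as the arm can. A call with a gripper value outside its range is refused whole. The fingers move at their own pace and stop on an object; FORCE is the grip in N (left out, the last holds). Time passes only in rows, so rows that do not move let the fingers close. It gives the time, the measured TCP pose, the force and the opening at its end, in the units of the state.
- env.observe(): the state, without advancing time (a new reading comes with each control period).
- viewer.get_image(name): name is "scene" or "top" or "wrist"; returns (picture, depth): 400x640x3 uint8, red, green, blue; 400x640 float32, m along the optical axis (not along the pixel's ray), 0 where there is no reading.
- viewer.camera_params(name): a dict with "fx", "fy", "cx", "cy" (pixels), "rvec" (rotation vector, rad) and "tvec" (3), from world to camera coordinates, as OpenCV has them; the wrist camera has in their place "T_tool_cam" (4x4, takes a point from camera to tool coordinates, whose origin is the TCP and whose axes are the flange's). Camera axes: x right, y down, z forward; pixel columns grow to the right and rows downward; lengths in m; the calibration is good to about 2 mm. A picture is of the moment at which its call begins: read the wrist's pose just before it. camera_params takes no time and is no camera call.
- ticket.close_job(): hands the job in, once; it reports no verdict.
The state is a dict: "time_s": time; "q": joint angles; "qvel": joint speeds; "joint_efforts": joint torques, N m; "position": TCP position; "tool_rot": TCP orientation; "ft_force": force on the tool from outside, world axes, zero at the start; "wrist_torque": the same for the moment, N m; "grip_width": finger opening in m.
Only numpy, scipy, OpenCV 4.12 (cv2) and the standard library are available. Lean on these libraries where they do the work, as an engineer would, in place of code of your own. Each camera call takes 0.05 s, during which the arm holds its last target. There are 200 camera calls.

## Working session

There is one attempt and no reset: what is moved stays moved. The work goes in short steps, Python scripts to look and compute and a shell command to move; the robot and the scene stay as the last step left them, time stands still between calls to the robot, and variables do not carry over. Pictures are saved under pics/ and viewed, about 8 in all and at most 12, crops included, and the job is handed in when it is done.

```bash
mkdir -p pics; cat > h.py <<'E'
import numpy as np, cv2
from rig import env, viewer, ticket
def cam(name, s=None):
    p=viewer.camera_params(name)
    K=np.array([[p['fx'],0,p['cx']],[0,p['fy'],p['cy']],[0,0,1.]])
    if 'rvec' in p:
        R=cv2.Rodrigues(np.array(p['rvec'],float))[0]; t=np.array(p['tvec'],float).ravel()
        return K,R.T,-R.T@t      # cam->world rot, centre
    T=np.array(p['T_tool_cam']); Rt=np.array(s['tool_rot']).reshape(3,3)
    return K,Rt@T[:3,:3],Rt@T[:3,3]+np.array(s['position'])
def look(name):
    s=env.observe(); im,d=viewer.get_image(name); return im,d,cam(name,s)
def ray(c,uv,z):
    K,R,o=c; uv=np.atleast_2d(np.array(uv,float))
    r=np.c_[uv,np.ones(len(uv))]@np.linalg.inv(K).T@R.T
    return o+r*((z-o[2])/r[:,2])[:,None]
def cloud(d,c):
    K,R,o=c; v,u=np.mgrid[:d.shape[0],:d.shape[1]]
    P=np.stack([(u-K[0,2])/K[0,0]*d,(v-K[1,2])/K[1,1]*d,d],-1)@R.T+o
    P[d==0]=np.nan
    return P
def save(im,n): cv2.imwrite('pics/'+n,im[:,:,::-1])
E
python3 - <<'E'
from h import *
for n in('scene','top'):
    im,d,c=look(n); save(im,n+'0.png'); np.savez(n+'0.npz',im=im,d=d); print(n,c[2],c[1][:,2],(d>0).mean())
s=env.observe(); print(s['position'],s['tool_rot'],s['time_s'],s['grip_width'],s['ft_force'])
E
```

```text
scene [ 1.09250259 -0.97007125  0.84362911] [-0.40496502  0.72833214 -0.55275277] 0.98273828125
top [ 0.44700943 -0.00244835  1.16067367] [ 1.10990608e-01  5.12443470e-04 -9.93821323e-01] 0.99605859375
[ 0.23609503 -0.4964678   0.23077343] [[ 9.03112316e-01  4.29404287e-01 -3.21434223e-04]
 [ 4.29404328e-01 -9.03111440e-01  1.28492658e-03]
 [ 2.61462057e-04 -1.29845826e-03 -9.99999123e-01]] 0.1 0.08549146781672923 [-0.52230187  0.31867902  0.10409049]
```

View pics/top0.png

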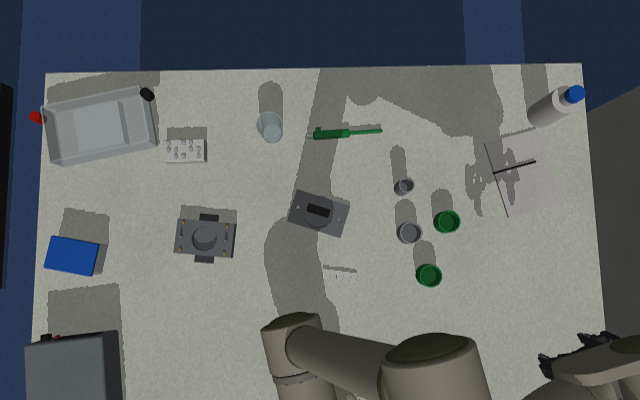

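View pics/scene0.png

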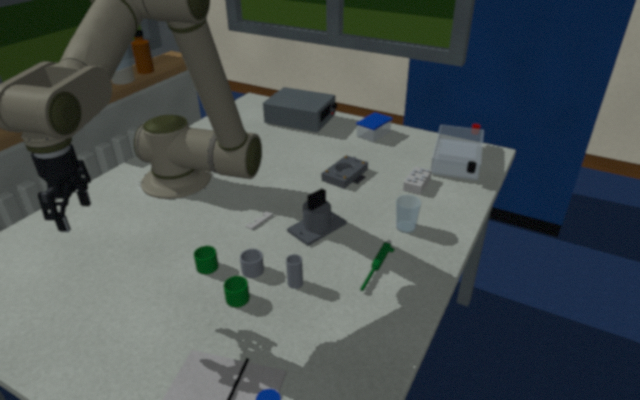

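Top view: lower half at about (205,237), upper half (319,213), large cup (408,232), small cup (403,186). The green look-alikes are at (446,221) and (429,275), with the first one close to the large cup.

```bash
python3 - <<'E'
from h import *
f=np.load('top0.npz'); im,d=f['im'],f['d']; c=cam('top'); P=cloud(d,c)
print('bench',np.nanmedian(P[300:330,200:250,2]))
def blob(n,box,z0,z1,plane=None):
    u0,v0,u1,v1=box; m=np.zeros(d.shape,np.uint8); z=P[v0:v1,u0:u1,2]
    m[v0:v1,u0:u1]=((z>z0)&(z<z1)); 
    pts=P[m>0]; 
    r=cv2.minAreaRect((pts[:,:2]*1000).astype(np.float32)); print(n,len(pts),'rect',np.round(r[0],1),np.round(r[1],1),round(r[2],1),'zmed',np.nanmedian(pts[:,2]))
    (x,y),rr=cv2.minEnclosingCircle((pts[:,:2]*1000).astype(np.float32)); print('   circ',x,y,rr)
blob('lower',(165,200,245,270),.02,.034)
blob('cover flange',(280,180,360,245),.005,.018)
blob('cover dome',(280,180,360,245),.06,.085)
blob('rib',(280,180,360,245),.105,.13)
blob('large',(390,215,425,250),.04,.06)
blob('small',(385,170,420,200),.068,.09)
blob('g1',(430,200,465,240),.04,.06)
blob('g2',(412,255,447,292),.04,.06)
E
```

```text
bench 0.00038841641224696133
lower 1474 rect [480.  291.2] [151.8  89.8] 83.7 zmed 0.030271965800630407
   circ 479.80426025390625 290.8330383300781 86.64253234863281
cover flange 1185 rect [545.4 -12.7] [209.9 171.2] 88.3 zmed 0.012496735003359571
   circ 543.2078857421875 -12.799610137939453 129.51300048828125
cover dome 589 rect [539.5  -7.7] [75.5 78.4] 88.9 zmed 0.07697246700292348
   circ 539.78466796875 -8.177714347839355 39.77214050292969
rib 178 rect [540.   -7.8] [55.  18.3] 71.4 zmed 0.12074631119723755
   circ 539.1854858398438 -7.485931396484375 28.16775131225586
large 132 rect [ 483.3 -242.6] [55.6 53.7] 88.7 zmed 0.049875241465378584
   circ 483.2276306152344 -243.32247924804688 28.84498405456543
small 83 rect [ 602.6 -231. ] [38.6 38.4] 64.6 zmed 0.07781170020447536
   circ 603.2035522460938 -231.39492797851562 20.224872589111328
g1 158 rect [ 510.1 -342.8] [56.7 57.3] 62.5 zmed 0.05020207781333963
   circ 509.6557922363281 -342.96661376953125 29.491228103637695
g2 146 rect [ 372.7 -287.8] [55.2 56.6] 1.2 zmed 0.0499179088020032
   circ 373.1121826171875 -288.1373291015625 28.754491806030273
```

```bash
python3 -m pendant '[[[41,42,-8],0.17,1],[[41,42,-8],0.17,1],[[41,42,-8],0.17,1],[[41,42,-8],0.17,1],[[41,42,-8],0.17,1],[[41,42,-8],0.17,1],[[0,0,0],0,1]]' 60
cat > st.py <<'E'
from h import *
import sys
def st(tx=None,ty=None,tz=None,yaw=None):
    s=env.observe(); p=np.array(s['position'])*1000; R=np.array(s['tool_rot']).reshape(3,3); a=np.degrees(np.arctan2(R[1,1],R[0,1]))
    print('t',s['time_s'],'p',p.round(1),'jawdeg',round(a,2),'w',round(s['grip_width']*1000,1),'F',np.round(s['ft_force'],1),'tilt',R[:2,2].round(4))
    if tx is not None: print(' delta',np.round([tx-p[0],ty-p[1],tz-p[2]],1),'turn rad',round(float(np.radians((yaw-a+90)%180-90)),4))
if __name__=='__main__': st(*map(float,sys.argv[1:]))
E
python3 st.py 483 -243 150 -6.3
python3 - <<'E'
from h import *
im,d,c=look('wrist'); save(im,'w1.png'); P=cloud(d,c)
m=(P[...,2]>.043)&(P[...,2]<.056)
n,l,s,ce=cv2.connectedComponentsWithStats(m.astype(np.uint8))
for i in range(1,n):
    if s[i,4]>200: 
        q=P[l==i]; print(s[i],np.nanmean(q,0).round(4),cv2.minEnclosingCircle((q[:,:2]*1000).astype(np.float32)),im[l==i].mean(0).round())
print(c[2],c[1][:,2])
E
```

```text
time_s: 0.98
position: [0.4872, -0.2356, 0.1787]
tool_rot: [[0.076, 0.997, -0.004], [0.997, -0.076, 0.003], [0.002, -0.004, -1.0]]
ft_force: [-0.2, -0.9, -0.2]
grip_width: 0.0853
t 0.975 p [ 487.2 -235.6  178.7] jawdeg -4.34 w 85.3 F [-0.2 -0.9 -0.2] tilt [-0.004   0.0027]
 delta [ -4.2  -7.4 -28.7] turn rad -0.0343
[425 154  36  40 221] [ 0.5904 -0.2215  0.0498] ((600.2609252929688, -228.34835815429688), 19.506816864013672) [ 98. 100. 107.]
[443 164  28  32 264] [ 0.6151 -0.2377  0.0498] ((607.1781005859375, -233.0064697265625), 16.256654739379883) [66. 67. 72.]
[291 166  61  60 897] [ 0.4838 -0.2426  0.049 ] ((483.9184265136719, -242.45852661132812), 28.851226806640625) [118. 120. 128.]
[186 220  60  48 725] [ 0.3737 -0.2798  0.0485] ((373.6578063964844, -287.8046569824219), 29.135150909423828) [36. 94. 51.]
[327 259  55  51 855] [ 0.5111 -0.3409  0.0484] ((510.8573303222656, -341.56976318359375), 29.350522994995117) [36. 98. 51.]
[ 0.49386086 -0.15884322  0.32148848] [-0.02647001 -0.29974254 -0.95365284]
```

View pics/w1.png

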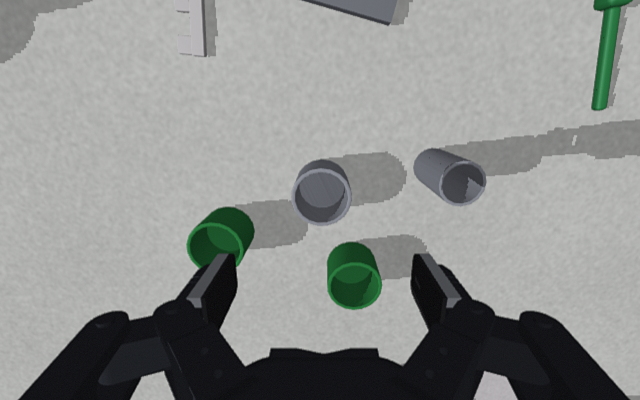

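The wrist view at (322,195) shows the grey large cup with its rim centre at (484,-242.5) mm, which agrees with the top camera. I'll descend onto it.

```bash
python3 -m pendant '[[[-3,-7,-40],-0.034,1],[[0,0,-40],0,1],[[0,0,-20],0,1],[[0,0,0],0,1]]' >/dev/null; python3 st.py 483.7 -242.7 18 -6.3
```

```text
t 1.525 p [ 480.7 -248.6   77.3] jawdeg -7.1 w 85.2 F [ 0.3 -0.3  0.1] tilt [-0.0028 -0.0001]
 delta [  3.    5.9 -59.3] turn rad 0.014
```

```bash
python3 -m pendant '[[[3,6,-20],0.01,1],[[0,0,-20],0,1],[[0,0,-15],0,1],[[0,0,0],0,1],[[0,0,0],0,1]]' >/dev/null; python3 st.py 483.7 -242.7 18 -6.3
```

```text
t 2.15 p [ 484.2 -247.2   25.8] jawdeg -6.9 w 85.4 F [ 0.4  0.4 -0.5] tilt [ 0.0032 -0.0057]
 delta [-0.5  4.5 -7.8] turn rad 0.0105
```

```bash
python3 -m pendant '[[[0,5,-6],0.01,1],[[0,0,0],0,1]]' >/dev/null; python3 st.py 483.7 -242.7 18 -6.3;  python3 -m pendant '[[[0,1,0],0,1],[[0,0,0],0,1]]' >/dev/null; python3 st.py 483.7 -242.7 18 -6.3
```

```text
t 2.4 p [ 484.5 -242.2   20.4] jawdeg -6.29 w 85.1 F [-0.1 -0.2  0.1] tilt [ 0.0046 -0.0067]
 delta [-0.8 -0.5 -2.4] turn rad -0.0001
t 2.65 p [ 484.7 -241.1   20.7] jawdeg -6.27 w 85.4 F [-0.9 -0.7  0.2] tilt [ 0.005  -0.0071]
 delta [-1.  -1.6 -2.7] turn rad -0.0005
```

```bash
python3 -m pendant '[[[0,-1.5,-2],0,1],[[0,0,0],0,-1],[[0,0,0],0,-1],[[0,0,0],0,-1],[[0,0,0],0,-1],[[0,0,0],0,-1],[[0,0,0],0,-1],[[0,0,0],0,-1]]' 50; python3 st.py
python3 -m pendant '[[[0,0,20],0,-1],[[0,0,40],0,-1],[[0,0,40],0,-1],[[0,0,0],0,-1]]' >/dev/null; python3 st.py 480 291 120 -6.3
```

```text
time_s: 3.65
position: [0.4847, -0.2428, 0.0192]
tool_rot: [[0.11, 0.994, 0.005], [0.994, -0.11, -0.007], [-0.007, 0.006, -1.0]]
ft_force: [-0.4, 0.6, 1.6]
grip_width: 0.0566
t 3.65 p [ 484.7 -242.8   19.2] jawdeg -6.29 w 56.6 F [-0.4  0.6  1.6] tilt [ 0.0052 -0.0073]
t 4.15 p [ 484.  -242.3  120.9] jawdeg -6.3 w 56.8 F [ 0.1 -0.4 -1.8] tilt [ 0.003  -0.0054]
 delta [ -4.  533.3  -0.9] turn rad -0.0
```

```bash
python3 -m pendant '[[[0,30,35],0,-1],[[0,50,10],0,-1],[[0,58,0],0,-1],[[0,58,0],0,-1],[[0,58,0],0,-1],[[0,58,0],0,-1],[[0,58,0],0,-1],[[0,40,0],0,-1],[[0,20,0],0,-1],[[0,0,0],0,-1],[[0,0,0],0,-1]]' >/dev/null; python3 st.py 480 291 120 -6.3
cat > lower.py <<'E'
from h import *
im,d,c=look('wrist'); np.savez('wl.npz',im=im,d=d,o=c[2],R=c[1],K=c[0]); save(im,'w2.png'); P=cloud(d,c)
m=(abs(P[...,2]-.030)<.003)&(abs(P[...,0]-.48)<.1)&(abs(P[...,1]-.291)<.1)
q=P[m]; r=cv2.minAreaRect((q[:,:2]*1000).astype(np.float32)); print('lower',len(q),r,np.median(q[:,2]))
# dowel tips
m=(P[...,2]>.0385)&(P[...,2]<.055)&(abs(P[...,0]-.48)<.06)&(abs(P[...,1]-.291)<.09)
n,l,s,ce=cv2.connectedComponentsWithStats(m.astype(np.uint8))
for i in range(1,n):
    if s[i,4]>4: print(s[i],np.mean(P[l==i],0).round(4),P[l==i][:,2].max())
E
python3 lower.py
```

```text
t 5.525 p [477.8 200.4 155.2] jawdeg -6.43 w 56.7 F [ 0.3 -0.4 -0.1] tilt [-0.0134 -0.0035]
 delta [  2.2  90.6 -35.2] turn rad 0.0023
lower 13306 ((479.3958435058594, 285.7305603027344), (136.4486541748047, 90.29412078857422), 83.7781982421875) 0.029832416139946916
[309   0  11   8  68] [0.4863 0.3475 0.0429] 0.04721441976198265
[312 152   9  10  71] [0.474  0.2351 0.044 ] 0.047583486411818754
```

View pics/w2.png

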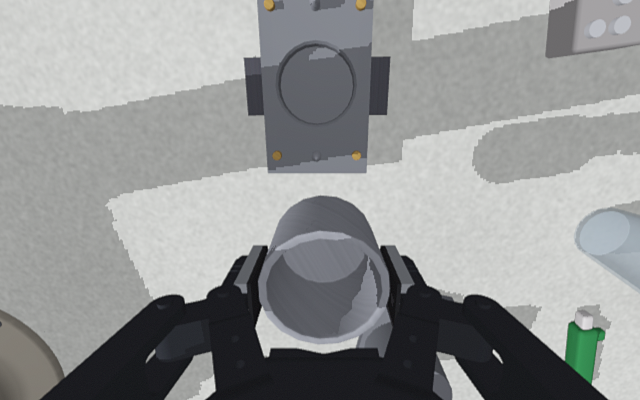

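The view shows the well at (317,83), dowels at (316,3) and (316,156), and the large cup held squarely. The dowels put the lower half's centre at (480.2, 291.3) with yaw -6.25°.

```bash
python3 -m pendant '[[[1,40,0],0,-1],[[1,40,-20],0,-1],[[0,11,-25],0,-1],[[0,0,-10],0,-1],[[0,0,0],0,-1],[[0,0,0],0,-1]]' >/dev/null; python3 st.py 480.2 291.3 33 -6.3
```

```text
t 6.325 p [482.3 287.9  99.6] jawdeg -6.97 w 56.9 F [-1.1  0.5 -0.8] tilt [-0.0117 -0.0037]
 delta [ -2.1   3.4 -66.6] turn rad 0.0117
```

```bash
python3 -m pendant '[[[-2,3.5,-20],0.01,-1],[[0,0,-12],0,-1],[[0,0,0],0,-1]]' >/dev/null; python3 st.py 480.2 291.3 33 -6.3;python3 -m pendant '[[[0,0,-5],0,-1],[[0,0,0],0,-1]]' >/dev/null; python3 st.py 480.2 291.3 33 -6.3
```

```text
t 6.7 p [481.9 290.3  69.4] jawdeg -6.52 w 56.4 F [ 0.1 -0.9 -2. ] tilt [-0.0072 -0.0025]
 delta [ -1.7   1.  -36.4] turn rad 0.0038
t 6.95 p [482.6 290.2  65.2] jawdeg -6.55 w 56.7 F [-0.2 -1.3 -0.6] tilt [-0.0055 -0.0019]
 delta [ -2.4   1.1 -32.2] turn rad 0.0043
```

```bash
python3 -m pendant '[[[-2.5,1,-5],0.004,-1],[[0,0,0],0,-1]]' >/dev/null; python3 st.py 480.2 291.3 33 -6.3;python3 -m pendant '[[[0,0,-5],0,-1],[[0,0,0],0,-1]]' >/dev/null; python3 st.py 480.2 291.3 33 -6.3
```

```text
t 7.2 p [480.1 291.3  60.3] jawdeg -6.3 w 57.0 F [-0.6 -0.2 -0.8] tilt [-0.0048 -0.0017]
 delta [  0.1   0.  -27.3] turn rad 0.0
t 7.45 p [480.1 291.4  55. ] jawdeg -6.29 w 57.2 F [ 0.6 -0.  -1.1] tilt [-0.0047 -0.0017]
 delta [  0.1  -0.1 -22. ] turn rad -0.0002
```

```bash
python3 -m pendant '[[[0,0,-6],0,-1],[[0,0,-6],0,-1],[[0,0,0],0,-1]]' >/dev/null; python3 st.py 480.2 291.3 33 -6.3;python3 -m pendant '[[[0,0,-6],0,-1],[[0,0,-3],0,-1],[[0,0,0],0,-1]]' >/dev/null; python3 st.py 480.2 291.3 33 -6.3
```

```text
t 7.825 p [480.  291.3  41.9] jawdeg -6.3 w 56.9 F [-0.4 -0.1 -1.2] tilt [-0.005  -0.0018]
 delta [ 0.2 -0.  -8.9] turn rad -0.0001
t 8.2 p [480.  291.5  33.5] jawdeg -6.29 w 56.7 F [-0.  -0.6  1.1] tilt [-0.0043 -0.0014]
 delta [ 0.2 -0.2 -0.5] turn rad -0.0002
```

```bash
python3 -m pendant '[[[0,0,0],0,1],[[0,0,0],0,1],[[0,0,0],0,1],[[0,0,0],0,1],[[0,0,0],0,1],[[0,0,15],0,1],[[0,0,40],0,1],[[0,0,40],0,1],[[0,-20,30],0,1],[[0,0,0],0,1]]' >/dev/null; python3 st.py 603 -231 150 -6.3
python3 - <<'E'
from h import *
im,d,c=look('wrist'); save(im,'w3.png'); P=cloud(d,c)
m=(P[...,2]>.058)&(P[...,2]<.070)&(abs(P[...,0]-.48)<.06)&(abs(P[...,1]-.291)<.06)
q=P[m]; print(len(q),cv2.minEnclosingCircle((q[:,:2]*1000).astype(np.float32)),np.median(q[:,2]))
f=P[m&(P[...,2]>.062)]; A=np.c_[f[:,:2],np.ones(len(f))]; print('plane',np.linalg.lstsq(A,f[:,2],rcond=None)[0])
E
```

```text
t 9.45 p [480.  271.2 166.1] jawdeg -6.28 w 85.3 F [-0.7 -0.3 -1. ] tilt [-0.0009 -0.0003]
 delta [ 123.  -502.2  -16.1] turn rad -0.0004
1082 ((480.0418701171875, 291.68890380859375), 28.87625503540039) 0.06359710686389873
plane [-0.00023142  0.00030504  0.06374305]
```

Large cup is seated level: rim at z=63.8 mm against 64 expected. Next is the small cup.

```bash
python3 -m pendant '[[[14,-56,0],0,1],[[14,-56,0],0,1],[[14,-56,0],0,1],[[14,-56,0],0,1],[[14,-56,0],0,1],[[14,-56,0],0,1],[[14,-56,0],0,1],[[14,-56,0],0,1],[[8,-30,0],0,1],[[0,-5,0],0,1],[[0,0,0],0,1],[[0,0,0],0,1]]' >/dev/null; python3 st.py 603 -231 140 -6.3
python3 - <<'E'
from h import *
im,d,c=look('wrist'); save(im,'w4.png'); P=cloud(d,c)
m=(P[...,2]>.070)&(P[...,2]<.086)&(abs(P[...,0]-.603)<.05)&(abs(P[...,1]+.231)<.05)
q=P[m]; print(len(q),cv2.minEnclosingCircle((q[:,:2]*1000).astype(np.float32)),np.median(q[:,2]))
E
```

```text
t 11.0 p [ 597.6 -218.5  151.4] jawdeg -5.82 w 85.4 F [-0.6 -0.1 -0.4] tilt [-0.0234  0.0092]
 delta [  5.4 -12.5 -11.4] turn rad -0.0084
823 ((603.5922241210938, -230.49240112304688), 20.128116607666016) 0.077313523484387
```

```bash
python3 -m pendant '[[[5.5,-12,-10],-0.01,1],[[0,0,-20],0,1],[[0,0,-15],0,1],[[0,0,0],0,1],[[0,0,0],0,1]]' >/dev/null; python3 st.py 603.5 -230.6 44 -6.3;  python3 -m pendant '[[[0,0,0],0,1]]' >/dev/null; python3 st.py 603.5 -230.6 44 -6.3
```

```text
t 11.675 p [ 604.2 -230.3  104.6] jawdeg -6.33 w 85.5 F [1.  0.3 0.7] tilt [-0.0224  0.0086]
 delta [ -0.7  -0.3 -60.6] turn rad 0.0006
t 11.8 p [ 604.4 -230.5  105.2] jawdeg -6.34 w 85.6 F [-0.4 -0.3  0.6] tilt [-0.0216  0.0082]
 delta [ -0.9  -0.1 -61.2] turn rad 0.0006
```

```bash
python3 -m pendant '[[[-1,0,-12],0,1],[[0,0,-12],0,1],[[0,0,-12],0,1],[[0,0,-12],0,1],[[0,0,-7],0,1],[[0,0,0],0,1],[[0,0,0],0,1]]' >/dev/null; python3 st.py 603.5 -230.6 44 -6.3
```

```text
t 12.675 p [ 603.3 -230.4   46.2] jawdeg -6.34 w 85.4 F [ 0.9 -0.4  0.8] tilt [-0.0217  0.0082]
 delta [ 0.2 -0.2 -2.2] turn rad 0.0006
```

```bash
python3 -m pendant '[[[0,0,-1],0,-1],[[0,0,0],0,-1],[[0,0,0],0,-1],[[0,0,0],0,-1],[[0,0,0],0,-1],[[0,0,0],0,-1],[[0,0,0],0,-1],[[0,0,0],0,-1],[[0,0,0],0,-1]]' 50 >/dev/null; python3 st.py
python3 -m pendant '[[[0,0,15],0,-1],[[0,0,40],0,-1],[[0,0,50],0,-1],[[0,0,50],0,-1],[[0,0,10],0,-1],[[0,0,0],0,-1]]' >/dev/null; python3 st.py 480 291.5 190 -6.3
```

```text
t 13.8 p [ 603.8 -230.6   46.4] jawdeg -6.33 w 38.5 F [-0.3 -1.1  0.1] tilt [-0.0197  0.007 ]
t 14.55 p [ 602.5 -229.9  220.2] jawdeg -6.34 w 38.6 F [-0.3  0.1 -0.8] tilt [-0.0188  0.0065]
 delta [-122.5  521.4  -30.2] turn rad 0.0006
```

```bash
python3 -m pendant '[[[-14,56,0],0,-1],[[-14,56,0],0,-1],[[-14,56,0],0,-1],[[-14,56,0],0,-1],[[-14,56,0],0,-1],[[-14,56,0],0,-1],[[-14,56,0],0,-1],[[-13,56,0],0,-1],[[-7,40,0],0,-1],[[-3,18,0],0,-1],[[0,0,0],0,-1],[[0,0,0],0,-1]]' >/dev/null; python3 st.py 480 291.5 150 -6.3
```

```text
t 16.05 p [468.  289.7 202.4] jawdeg -6.46 w 38.9 F [-0.6  0.7 -0.4] tilt [-0.0498  0.0065]
 delta [ 12.    1.8 -52.4] turn rad 0.0029
```

```bash
python3 -m pendant '[[[12,2,0],0,-1],[[0,0,-15],0,-1],[[0,0,-20],0,-1],[[0,0,-10],0,-1],[[0,0,0],0,-1],[[0,0,0],0,-1]]' >/dev/null; python3 st.py 480 291.5 150 -6.3;  python3 -m pendant '[[[0,0,40],0,-1],[[0,0,-40],0,-1],[[0,0,0],0,-1]]' >/dev/null; python3 st.py 480 291.5 150 -6.3
```

```text
t 16.8 p [482.1 288.6 153.7] jawdeg -6.74 w 38.5 F [-0.4  0.  -0.1] tilt [-0.0515  0.0058]
 delta [-2.1  2.9 -3.7] turn rad 0.0077
t 17.175 p [483.  289.  156.1] jawdeg -6.73 w 38.9 F [ 0.4 -0.5 -0.8] tilt [-0.048  0.007]
 delta [-3.   2.5 -6.1] turn rad 0.0076
```

```bash
python3 -m pendant '[[[-40,-20,0],0,-1],[[-40,-20,0],0,-1],[[0,0,0],0,-1]]' >/dev/null; python3 st.py; python3 -m pendant '[[[10,5,0],0,-1],[[10,5,0],0,-1],[[10,5,0],0,-1],[[10,5,0],0,-1],[[0,0,0],0,-1]]' >/dev/null; python3 st.py 480 291.5 150 -6.3
```

```text
t 17.55 p [403.  248.6 160.5] jawdeg -6.71 w 38.6 F [ 0.4 -0.5 -0.5] tilt [-0.0413  0.0091]
t 18.175 p [450.  271.6 162.3] jawdeg -6.71 w 38.5 F [-0.  -0.1 -0.6] tilt [-0.0359  0.0108]
 delta [ 30.   19.9 -12.3] turn rad 0.0071
```

```bash
python3 -m pendant '[[[10,6,0],0,-1],[[10,6,0],0,-1],[[8,6,0],0,-1],[[2,2,0],0,-1],[[0,0,0],0,-1]]' >/dev/null; python3 st.py 480 291.5 150 -6.3; python3 -m pendant '[[[-20,-10,0],0,-1],[[-20,-10,0],0,-1],[[20,10,0],0,-1],[[20,10,0],0,-1],[[0,0,0],0,-1]]' >/dev/null; python3 st.py 480 291.5 150 -6.3
```

```text
t 18.8 p [481.9 293.1 161.9] jawdeg -6.7 w 38.6 F [ 0.1 -0.1 -0.7] tilt [-0.0368  0.0106]
 delta [ -1.9  -1.6 -11.9] turn rad 0.007
t 19.425 p [479.8 292.2 162.2] jawdeg -6.7 w 38.6 F [-0.2 -0.8 -0.2] tilt [-0.038  0.01 ]
 delta [  0.2  -0.7 -12.2] turn rad 0.007
```

```bash
python3 -m pendant '[[[1,-0.7,-15],0.007,-1],[[0,0,-15],0,-1],[[0,0,-8],0,-1],[[0,0,0],0,-1]]' >/dev/null; python3 st.py 480.8 291.6 66 -6.3
python3 - <<'E'
from h import *
im,d,c=look('wrist'); save(im[100:,150:500],'w5.png')
E
```

```text
t 19.925 p [477.9 290.1 121. ] jawdeg -6.24 w 38.8 F [ 0.7  0.2 -0.6] tilt [-0.0413  0.0083]
 delta [  2.9   1.5 -55. ] turn rad -0.0011
```

View pics/w5.png

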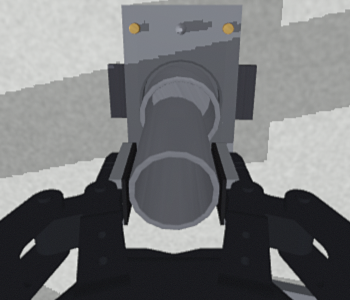

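The crop shows the small cup (rim at 174,190) held over the large cup (rim at 180,115), with the pads square on it. I'll correct the offset and go down.

```bash
python3 -m pendant '[[[3,1.5,-3],0,-1],[[0,0,0],0,-1]]' >/dev/null; python3 st.py 480.8 291.6 66 -6.3;  python3 -m pendant '[[[0,0,-6],0,-1],[[0,0,-6],0,-1],[[0,0,0],0,-1]]' >/dev/null; python3 st.py 480.8 291.6 66 -6.3
```

```text
t 20.225 p [481.6 291.9 118.9] jawdeg -6.23 w 38.8 F [ 0.  -0.4 -1.1] tilt [-0.0393  0.0091]
 delta [ -0.8  -0.3 -52.9] turn rad -0.0011
t 20.6 p [481.6 291.9 106.2] jawdeg -6.23 w 38.6 F [ 0.  -0.2 -0.4] tilt [-0.039   0.0091]
 delta [ -0.8  -0.3 -40.2] turn rad -0.0012
```

```bash
python3 -m pendant '[[[-0.8,0,-6],0,-1],[[0,0,-6],0,-1],[[0,0,-6],0,-1],[[0,0,0],0,-1]]' >/dev/null; python3 st.py 480.8 291.6 66 -6.3;  python3 -m pendant '[[[0,0,-7],0,-1],[[0,0,-7],0,-1],[[0,0,0],0,-1]]' >/dev/null; python3 st.py 480.8 291.6 66 -6.3
```

```text
t 21.1 p [480.6 291.9  86.7] jawdeg -6.23 w 38.4 F [-0.8  0.3 -0.9] tilt [-0.0394  0.0089]
 delta [  0.2  -0.3 -20.7] turn rad -0.0012
t 21.475 p [480.7 291.9  71.7] jawdeg -6.23 w 38.8 F [-0.7 -1.  -0.4] tilt [-0.0392  0.009 ]
 delta [ 0.1 -0.3 -5.7] turn rad -0.0012
```

```bash
python3 -m pendant '[[[0,0,-3.5],0,-1],[[0,0,-1],0,-1],[[0,0,0],0,-1]]' >/dev/null; python3 st.py 480.8 291.6 66 -6.3;  python3 -m pendant '[[[0,0,-1],0,-1],[[0,0,0],0,-1]]' >/dev/null; python3 st.py 480.8 291.6 66 -6.3
```

```text
t 21.85 p [480.9 292.   67.1] jawdeg -6.23 w 38.7 F [ 0.1 -0.2 -0.7] tilt [-0.0387  0.0092]
 delta [-0.1 -0.4 -1.1] turn rad -0.0012
t 22.1 p [480.9 292.   66.2] jawdeg -6.23 w 38.2 F [ 0.5  0.8 -1.3] tilt [-0.0384  0.0093]
 delta [-0.1 -0.4 -0.2] turn rad -0.0012
```

```bash
python3 -m pendant '[[[0,0,-1],0,-1],[[0,0,0],0,1],[[0,0,0],0,1],[[0,0,0],0,1],[[0,0,0],0,1],[[0,0,0],0,1],[[0,0,10],0,1],[[0,0,20],0,1],[[0,0,30],0,1],[[0,0,30],0,1],[[0,-20,30],0,1],[[0,0,0],0,1]]' >/dev/null; python3 st.py 540 -8 190 -18.6
python3 - <<'E'
from h import *
im,d,c=look('wrist'); save(im[:260,150:500],'w6.png'); P=cloud(d,c)
near=(abs(P[...,0]-.48)<.06)&(abs(P[...,1]-.291)<.07)
for z in (.064,.097):
    q=P[near&(abs(P[...,2]-z)<.004)]; print(len(q),cv2.minEnclosingCircle((q[:,:2]*1000).astype(np.float32)),np.median(q[:,2]))
q=P[near&(abs(P[...,2]-.097)<.003)];print('plane',np.linalg.lstsq(np.c_[q[:,:2],np.ones(len(q))],q[:,2],rcond=None)[0])
E
```

```text
t 23.6 p [481.  271.8 192.7] jawdeg -6.2 w 85.6 F [-0.5  0.2 -0.6] tilt [-0.0351  0.0103]
 delta [  59.  -279.8   -2.7] turn rad -0.2164
731 ((480.4208679199219, 291.7868957519531), 28.941190719604492) 0.06370577742647854
571 ((480.1849060058594, 292.2735595703125), 19.875581741333008) 0.09679018096827194
plane [0.00086265 0.00260659 0.09557982]
```

View pics/w6.png

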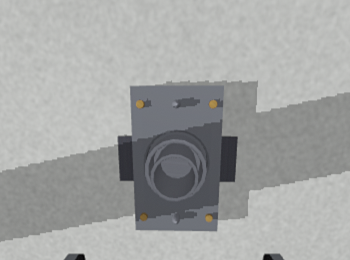

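Small cup is seated (rim at z=96.8 mm against 97 expected, level) and concentric with the large one. The crop shows dowels at (177,103) and (177,217). I'll refine those now, then go gently to the cover.

```bash
cat > dow.py <<'E'
from h import *
im,d,c=look('wrist'); P=cloud(d,c)
cent=np.array([480.2,291.3]); a=np.radians(83.7); ax=np.array([np.cos(a),np.sin(a)])
C=[]
for sg in(1,-1):
    g=(cent+sg*58*ax)/1000
    near=np.hypot(P[...,0]-g[0],P[...,1]-g[1])<.012
    top=P[near&(P[...,2]>.0455)]; al=P[near&(P[...,2]>.036)]
    print(sg,'top n',len(top),(top.mean(0)*1000).round(1),'all',(al.mean(0)*1000).round(1),len(al)); C.append(top.mean(0)[:2]*1000)
v=C[0]-C[1]; print('mid',(C[0]+C[1])/2,'len',np.linalg.norm(v),'ang',np.degrees(np.arctan2(v[1],v[0]))-90, 'cam',c[2])
m=(abs(P[...,2]-.030)<.0025)&(abs(P[...,0]-.48)<.1)&(abs(P[...,1]-.291)<.1)
print(cv2.minAreaRect((P[m][:,:2]*1000).astype(np.float32)))
E
python3 dow.py
python3 -m pendant '[[[2,-8,5],-0.02,1],[[4,-20,5],-0.02,1],[[6,-28,3],-0.02,1],[[6,-28,0],-0.02,1],[[6,-28,0],-0.02,1],[[6,-28,0],-0.02,1],[[6,-28,0],-0.02,1],[[6,-28,0],-0.02,1],[[6,-28,0],-0.02,1],[[5,-24,0],-0.02,1],[[3,-14,0],-0.016,1],[[2,-6,0],0,1]]' >/dev/null; python3 st.py 540 -8 190 -18.6
```

```text
1 top n 18 [486.5 349.8  46.3] all [486.4 349.9  44.3] 58
-1 top n 9 [473.9 234.9  47. ] all [474.1 236.   43. ] 54
mid [480.22369391 292.38399252] len 115.58321707142191 ang -6.2577873271928155 cam [0.49432669 0.34761602 0.3341663 ]
((480.03680419921875, 292.0445556640625), (150.30435180664062, 90.37286376953125), 83.6746826171875)
t 25.2 p [537.4 -14.7 200.4] jawdeg -19.68 w 85.2 F [-0.7  0.1  0.6] tilt [-0.0467  0.0172]
 delta [  2.6   6.7 -10.4] turn rad 0.0189
```

```bash
python3 -m pendant '[[[0,0,60],0,1],[[0,0,60],0,1],[[0,0,0],0,1]]' >/dev/null; python3 st.py;  python3 -m pendant '[[[0,0,-60],0,1],[[0,0,-60],0,1],[[0,0,0],0,1]]' >/dev/null; python3 st.py; python3 -m pendant '[[[-50,0,0],0,1],[[-50,0,0],0,1],[[0,0,0],0,1]]' >/dev/null; python3 st.py;  python3 -m pendant '[[[50,0,0],0,1],[[50,0,0],0,1],[[0,0,0],0,1]]' >/dev/null; python3 st.py 540 -8 190 -18.6
```

```text
t 25.575 p [536.4 -14.3 323.1] jawdeg -19.63 w 85.7 F [-0.6 -0.2 -0.1] tilt [-0.0491  0.0182]
t 25.95 p [535.1 -13.  199.4] jawdeg -19.52 w 85.3 F [ 0.9 -0.5  1.1] tilt [-0.0494  0.0185]
t 26.325 p [434.5 -13.  203.9] jawdeg -19.42 w 85.1 F [ 0.1 -0.5 -0. ] tilt [-0.0442  0.0169]
t 26.7 p [540.5 -13.2 210.3] jawdeg -19.41 w 85.2 F [-0.4  0.1 -0. ] tilt [-0.0339  0.0143]
 delta [ -0.5   5.2 -20.3] turn rad 0.0141
```

Tilt drifts with large sideways moves, and a fore-and-aft stroke reduces it. I'll repeat the stroke.

```bash
python3 -m pendant '[[[-50,0,0],0,1],[[-50,0,0],0,1],[[0,0,0],0,1],[[50,0,0],0,1],[[50,0,0],0,1],[[0,0,0],0,1],[[-50,0,-10],0,1],[[-50,0,0],0,1],[[0,0,0],0,1],[[50,0,0],0,1],[[50,0,-10],0,1],[[0,0,0],0,1]]' >/dev/null; python3 st.py 540 -8 190 -18.6
```

```text
t 28.2 p [545.5 -13.2 201.8] jawdeg -19.31 w 86.0 F [-1.   0.6 -0.4] tilt [-0.0137  0.0085]
 delta [ -5.5   5.2 -11.8] turn rad 0.0125
```

```bash
python3 -m pendant '[[[-50,0,0],0,1],[[-50,0,0],0,1],[[0,0,0],0,1],[[48,3,0],0,1],[[48,2,0],0,1],[[0,0,-8],0.012,1],[[0,0,0],0,1]]' >/dev/null; python3 st.py 540 -8 190 -18.6
cat > rib.py <<'E'
from h import *
im,d,c=look('wrist'); save(im,'w7.png'); P=cloud(d,c)
q=P[(P[...,2]>.115)&(P[...,2]<.128)&(np.hypot(P[...,0]-.54,P[...,1]+.008)<.04)]; print('rib',len(q),cv2.minAreaRect((q[:,:2]*1000).astype(np.float32)),np.median(q[:,2]))
q=P[(abs(P[...,2]-.076)<.004)&(np.hypot(P[...,0]-.54,P[...,1]+.008)<.06)]; print('dome',len(q),cv2.minEnclosingCircle((q[:,:2]*1000).astype(np.float32)))
q=P[(abs(P[...,2]-.012)<.003)&(np.hypot(P[...,0]-.54,P[...,1]+.008)<.12)]; print('flange',len(q),cv2.minAreaRect((q[:,:2]*1000).astype(np.float32)))
E
python3 rib.py
```

```text
t 29.075 p [542.1  -8.1 197.9] jawdeg -18.59 w 85.3 F [ 0.7  0.2 -0.2] tilt [-0.0058  0.0059]
 delta [-2.1  0.1 -7.9] turn rad -0.0002
rib 1570 ((540.5100708007812, -6.464242935180664), (55.78005599975586, 17.794416427612305), 70.76560974121094) 0.1198389722861157
dome 4100 ((540.4373168945312, -6.740778923034668), 39.89443588256836)
flange 4503 ((540.28125, -7.112251281738281), (150.3497772216797, 90.19944763183594), 71.34954071044922)
```

View pics/w7.png

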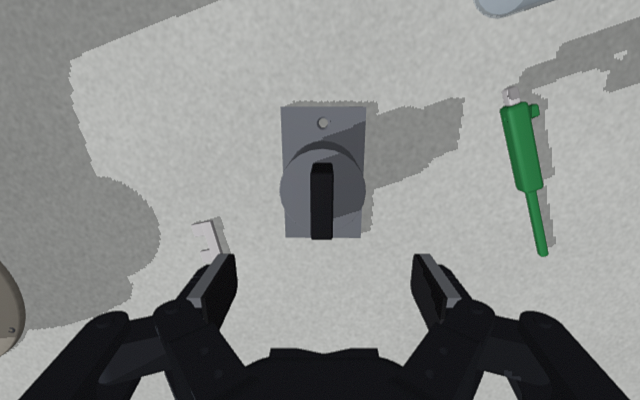

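The view shows the rib at (321,200), midway between the fingers. Cover centre is (540.4,-6.8), yaw -18.65°. Descending onto it.

```bash
python3 -m pendant '[[[-1,1,-15],0,1],[[0,0,-20],0,1],[[0,0,-15],0,1],[[0,0,0],0,1],[[0,0,0],0,1]]' >/dev/null; python3 st.py 540.4 -6.8 82 -18.65
```

```text
t 29.75 p [539.3  -7.5 151.2] jawdeg -18.69 w 85.1 F [ 0.2  1.  -0.4] tilt [0.0001 0.0045]
 delta [  1.1   0.7 -69.2] turn rad 0.0008
```

```bash
python3 -m pendant '[[[1,0.7,-15],0,1],[[0,0,-15],0,1],[[0,0,-15],0,1],[[0,0,-12],0,1],[[0,0,-4],0,1],[[0,0,0],0,1],[[0,0,0],0,1]]' >/dev/null; python3 st.py 540.4 -6.8 82 -18.65
```

```text
t 30.625 p [540.8  -6.8  88.1] jawdeg -18.71 w 85.7 F [ 0.   0.  -0.3] tilt [0.0033 0.0038]
 delta [-0.4 -0.  -6.1] turn rad 0.001
```

```bash
python3 -m pendant '[[[-0.4,0,-5.5],0,1],[[0,0,0],0,-1],[[0,0,0],0,-1],[[0,0,0],0,-1],[[0,0,0],0,-1],[[0,0,0],0,-1],[[0,0,0],0,-1],[[0,0,0],0,-1],[[0,0,0],0,-1],[[0,0,0],0,-1],[[0,0,0],0,-1],[[0,0,0],0,-1]]' 110 >/dev/null; python3 st.py 540.4 -6.8 82 -18.65
```

```text
t 32.125 p [540.4  -6.8  83.1] jawdeg -18.71 w 17.0 F [-1.1  0.4 -0.5] tilt [0.0045 0.0035]
 delta [-0.  -0.  -1.1] turn rad 0.001
```

```bash
python3 -m pendant '[[[0,0,10],0,-1],[[0,0,25],0,-1],[[0,0,30],0,-1],[[0,0,30],0,-1],[[0,0,25],0,-1],[[0,0,5],0,-1],[[0,0,0],0,-1]]' >/dev/null; python3 st.py; python3 -m pendant '[[[-2,8,0],0.02,-1],[[-5,20,0],0.02,-1],[[-7,35,0],0.02,-1],[[-7,35,0],0.02,-1],[[-7,35,0],0.02,-1],[[-7,35,0],0.02,-1],[[-7,35,0],0.02,-1],[[-7,35,0],0.02,-1],[[-5,25,0],0.02,-1],[[-3,15,0],0.02,-1],[[-2,8,0],0.016,-1],[[0,0,0],0,-1]]' >/dev/null; python3 st.py 480.2 292 200 -6.28
```

```text
t 33.0 p [538.1  -6.3 211.4] jawdeg -18.7 w 17.0 F [-0.4 -0.1 -4.6] tilt [-0.0015  0.0049]
t 34.5 p [467.  298.7 204.3] jawdeg -5.09 w 16.8 F [-0.1 -0.1 -4.3] tilt [-0.0179  0.004 ]
 delta [13.2 -6.7 -4.3] turn rad -0.0208
```

```bash
python3 -m pendant '[[[-40,0,0],0,-1],[[-40,0,0],0,-1],[[0,0,0],0,-1],[[45,-2,0],-0.01,-1],[[44,-2,0],-0.01,-1],[[0,0,0],0,-1],[[0,0,0],0,-1]]' >/dev/null; python3 st.py 480.2 292 200 -6.28
```

```text
t 35.375 p [479.8 289.6 204.2] jawdeg -6.7 w 16.6 F [ 0.3 -0.  -3.4] tilt [-0.0158  0.0034]
 delta [ 0.4  2.4 -4.2] turn rad 0.0074
```

```bash
python3 -m pendant '[[[-50,-30,0],0,-1],[[-50,-30,0],0,-1],[[0,0,0],0,-1],[[50,30,0],0,-1],[[50,32,0],0.007,-1],[[0,0,0],0,-1],[[0,0,0],0,-1]]' >/dev/null; python3 st.py 480.2 292 200 -6.28
```

```text
t 36.25 p [476.9 290.9 204. ] jawdeg -6.29 w 16.9 F [-0.5 -0.5 -4.5] tilt [-0.0156  0.0027]
 delta [ 3.3  1.1 -4. ] turn rad 0.0002
```

```bash
python3 -m pendant '[[[5,1,-8],0,-1],[[0,0,-15],0,-1],[[0,0,-18],0,-1],[[0,0,-12],0,-1],[[0,0,-4],0,-1],[[0,0,0],0,-1],[[0,0,0],0,-1]]' >/dev/null; python3 st.py 481.9 292 135 -6.28
```

```text
t 37.125 p [480.7 290.6 146.3] jawdeg -6.35 w 16.9 F [ 0.3  1.4 -4.2] tilt [-0.0132  0.0033]
 delta [  1.2   1.4 -11.3] turn rad 0.0011
```

```bash
python3 -m pendant '[[[1,1.4,-8],0,-1],[[0,0,-2],0,-1],[[0,0,0],0,-1]]' >/dev/null; python3 st.py 481.7 292 135 -6.28
cat > chk.py <<'E'
from h import *
s=env.observe(); tip=np.array(s['position'])*1000
im,d,c=look('wrist'); P=cloud(d,c)*1000; np.savez('wc.npz',im=im,d=d)
z=tip[2]-83.1+12   # flange top
near=np.hypot(P[...,0]-480,P[...,1]-292)<110
fl=near&(abs(P[...,2]-z)<4)
q=P[fl]; print('flange',len(q),cv2.minAreaRect(q[:,:2].astype(np.float32)),'z',np.median(q[:,2]),'exp',z)
co=np.linalg.lstsq(np.c_[q[:,:2]-[480,292],np.ones(len(q))],q[:,2],rcond=None)[0]; print('slope',co.round(4))
f=fl.astype(np.uint8); cl=cv2.morphologyEx(f,cv2.MORPH_CLOSE,np.ones((25,25),np.uint8)); h=cv2.morphologyEx(((cl-f)>0).astype(np.uint8),cv2.MORPH_OPEN,np.ones((3,3),np.uint8))
n,l,st,ce=cv2.connectedComponentsWithStats(h)
for i in range(1,n):
    if st[i,4]>30: print(st[i],ce[i].round(1),'at flange plane',ray((c[0],c[1],c[2]*1000),ce[i],co[2])[0].round(1),'z in',np.nanpercentile(P[l==i][:,2],[5,50,95]).round(1))
u,v=480,0
save(cv2.resize(im[0:240,160:480],None,fx=2.4,fy=2.4,interpolation=cv2.INTER_CUBIC),'w8.png')
for sg in (1,-1):
    g=np.array([480.2,292])+sg*58*np.array([np.sin(np.radians(6.28)),np.cos(np.radians(6.28))]); K,R,o=c
    p=R.T@(np.r_[g,47]/1000-o); print('dowel proj',(K@p/p[2])[:2].round(1))
E
python3 chk.py
```

```text
t 37.5 p [482.  292.3 136.1] jawdeg -6.34 w 16.9 F [-0.4 -0.3 -4.1] tilt [-0.0122  0.0037]
 delta [-0.3 -0.3 -1.1] turn rad 0.001
flange 8356 ((485.325439453125, 331.4247131347656), (70.43572235107422, 90.39876556396484), 83.69032287597656) z 64.79657457751146 exp 65.04856723202602
slope [-1.6200e-02 -2.1000e-03  6.5027e+01]
[317 126  13  14 154] [323.  132.5] at flange plane [487.4 350.1  65. ] z in [29.  43.  57.2]
dowel proj [322.3 131.1]
dowel proj [322.5 267.1]
```

View pics/w8.png

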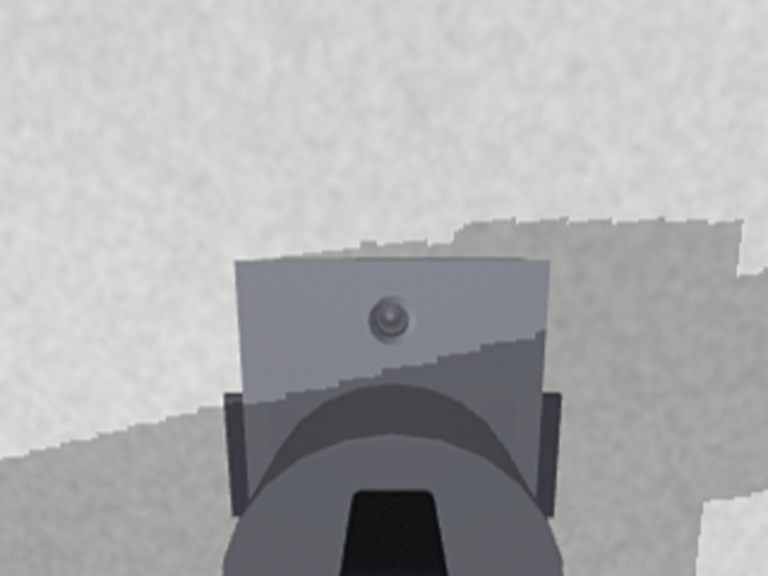

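The view shows the dowel tip at (391,318) in the crop, almost centred in the hole at (389,319). I'll shift slightly and lower onto the dowels.

```bash
python3 -m pendant '[[[-0.6,-0.3,-4],0,-1],[[0,0,-2],0,-1],[[0,0,0],0,-1]]' >/dev/null; python3 st.py 481.4 292 113 -6.28; python3 -m pendant '[[[0,0,-3],0,-1],[[0,0,0],0,-1]]' >/dev/null; python3 st.py 481.4 292 113 -6.28
```

```text
t 37.925 p [481.4 291.9 129.9] jawdeg -6.34 w 16.3 F [ 0.3 -0.  -4. ] tilt [-0.012   0.0037]
 delta [  0.    0.1 -16.9] turn rad 0.0011
t 38.175 p [481.4 292.  126.7] jawdeg -6.34 w 17.0 F [-0.7  0.2 -3.8] tilt [-0.0119  0.0038]
 delta [  0.    0.  -13.7] turn rad 0.0011
```

```bash
python3 -m pendant '[[[0,0,-3],0,-1],[[0,0,0],0,-1]]' >/dev/null; python3 st.py 481.4 292 113 -6.28; python3 -m pendant '[[[0,0,-3],0,-1],[[0,0,0],0,-1]]' >/dev/null; python3 st.py 481.4 292 113 -6.28
```

```text
t 38.425 p [481.4 292.  123.5] jawdeg -6.34 w 16.7 F [ 1.4  0.3 -4.3] tilt [-0.0119  0.0038]
 delta [  0.    0.  -10.5] turn rad 0.0011
t 38.675 p [481.4 292.  120.3] jawdeg -6.34 w 16.8 F [ 0.   1.3 -4.9] tilt [-0.0118  0.0038]
 delta [-0.   0.  -7.3] turn rad 0.0011
```

```bash
for i in 1; do python3 -m pendant '[[[0,0,-3],0,-1],[[0,0,0],0,-1]]' >/dev/null; python3 st.py; python3 -m pendant '[[[0,0,-2],0,-1],[[0,0,-1],0,-1]]' >/dev/null; python3 st.py;  python3 -m pendant '[[[0,0,-2],0,-1],[[0,0,-1],0,-1]]' >/dev/null; python3 st.py; done
```

```text
t 38.925 p [481.6 292.  118.2] jawdeg -6.34 w 16.9 F [-2.3 -0.7  3.4] tilt [-0.0106  0.0042]
t 39.175 p [481.6 292.  116. ] jawdeg -6.33 w 16.7 F [-3.6 -1.9  6. ] tilt [-0.0097  0.0044]
t 39.425 p [481.5 292.  113.8] jawdeg -6.33 w 16.8 F [-4.9 -3.   7.8] tilt [-0.0091  0.0045]
```

```bash
python3 -m pendant '[[[0,0,-1.5],0,-1],[[0,0,-1.5],0,-1]]' >/dev/null; python3 st.py; python3 -m pendant '[[[0,0,-2],0,-1],[[0,0,-2],0,-1]]' >/dev/null; python3 st.py;  python3 -m pendant '[[[0,0,-2],0,-1],[[0,0,-2],0,-1]]' >/dev/null; python3 st.py
```

```text
t 39.675 p [481.4 292.  113.5] jawdeg -6.32 w 16.9 F [-7.7 -3.6 15.7] tilt [-0.0073  0.0048]
t 39.925 p [481.2 292.  113.4] jawdeg -6.3 w 16.9 F [-8.8 -4.3 19.3] tilt [-0.0045  0.0054]
t 40.175 p [481.  292.1 113.3] jawdeg -6.29 w 16.6 F [-9.1 -3.2 19.3] tilt [-0.0017  0.0061]
```

```bash
python3 -m pendant '[[[-0.2,0,-2],0,-1],[[-0.2,0,-2],0,-1]]' >/dev/null; python3 st.py; python3 -m pendant '[[[-0.2,0,-2],0,-1],[[0,0,-2],0,-1]]' >/dev/null; python3 st.py;  python3 -m pendant '[[[0,0,-2.5],0,-1],[[0,0,-2.5],0,-1]]' >/dev/null; python3 st.py
cat > gap.py <<'E'
from h import *
im,d,c=look('wrist'); P=cloud(d,c)*1000
near=np.hypot(P[...,0]-480,P[...,1]-292)<110
q=P[near&(abs(P[...,2]-42)<5)]
co=np.linalg.lstsq(np.c_[q[:,:2]-[480,292],np.ones(len(q))],q[:,2],rcond=None)[0]; print('flange top',len(q),co.round(4),cv2.minAreaRect(q[:,:2].astype(np.float32)))
save(cv2.resize(im[0:240,160:480],None,fx=2.4,fy=2.4),'w9.png')
im,d,c=look('top'); P=cloud(d,c)*1000
q=P[(abs(P[...,2]-42)<6)&(np.hypot(P[...,0]-480,P[...,1]-292)<95)]; print('top n',len(q),(q.mean(0) if len(q) else 0), np.linalg.lstsq(np.c_[q[:,:2]-[480,292],np.ones(len(q))],q[:,2],rcond=None)[0].round(4))
im,d,c=look('scene'); save(cv2.resize(im[130:210,290:410],None,fx=6,fy=6),'s9.png')
E
python3 gap.py
```

```text
t 40.425 p [480.6 292.1 113.2] jawdeg -6.27 w 16.8 F [-7.5 -4.2 19. ] tilt [0.002  0.0066]
t 40.675 p [480.5 292.1 113.1] jawdeg -6.26 w 16.9 F [-8.8 -3.4 20.7] tilt [0.0056 0.0072]
t 40.925 p [480.6 292.2 113.1] jawdeg -6.24 w 16.7 F [-8.2 -3.4 24.7] tilt [0.0092 0.0078]
flange top 8397 [-2.00000e-04 -3.30000e-03  4.21085e+01] ((484.9548645019531, 330.9764709472656), (71.3577651977539, 90.40143585205078), 83.60223388671875)
top n 681 [475.96180723 242.18982989  42.63524604] [-8.00000e-04  2.40000e-03  4.27492e+01]
```

```bash
python3 - <<'E'
from h import *
s=env.observe(); print(s['time_s'],s['ft_force'],s['wrist_torque'],s['position'],s['grip_width'],s['qvel'])
E
```

```text
41.075 [-7.88968257 -4.1710012  24.47288297] [-0.93066365  2.00496665 -0.05346899] [0.48056614 0.29214429 0.11305542] 0.016665036350216232 [ 0.00119292  0.01164264 -0.06568546 -0.04728639  0.04657965  0.05563639]
```

View pics/s9.png

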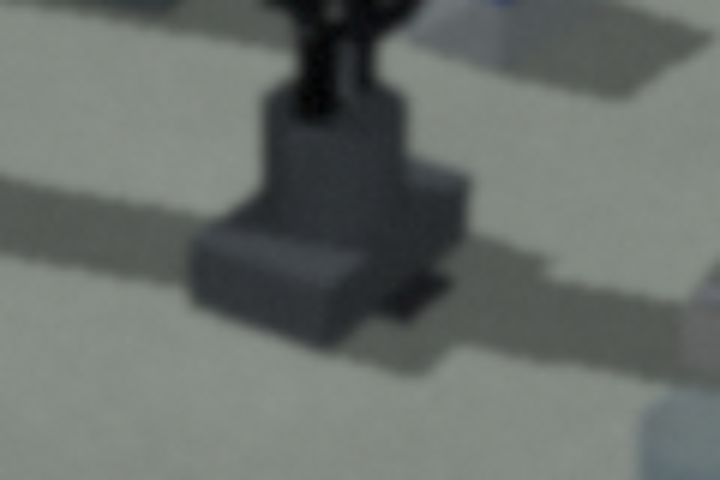

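```bash
cat > tq.py <<'E'
from h import *
s=env.observe(); print(round(s['time_s'],2),np.round(s['ft_force'],1),np.round(s['wrist_torque'],2),np.round(np.array(s['position'])*1000,2),np.round(np.array(s['tool_rot']).reshape(3,3)[:2,2],4))
im,d,c=look('wrist'); P=cloud(d,c)*1000
q=P[(np.hypot(P[...,0]-480,P[...,1]-292)<110)&(abs(P[...,2]-42)<3)]
print('wrist',np.linalg.lstsq(np.c_[q[:,:2]-[480,292],np.ones(len(q))],q[:,2],rcond=None)[0].round(4))
im,d,c=look('top'); P=cloud(d,c)*1000; P0=cloud(np.load('top0.npz')['d'],c)*1000
m=(abs(P[...,2]-42)<4)&(abs(P0[...,2]-30)<1.5)&(np.hypot(P[...,0]-480,P[...,1]-292)<95)
D=(P-P0)[...,2][m]; q=P[m]; print('top: rise over lower face',len(D),np.median(D).round(2),np.linalg.lstsq(np.c_[q[:,:2]-[480,292],np.ones(len(q))],D,rcond=None)[0].round(4),q.min(0).round(),q.max(0).round())
E
python3 tq.py; python3 -m pendant '[[[-0.5,0,-1.5],0,-1]]' >/dev/null; python3 tq.py
```

```text
41.08 [-7.9 -4.2 24.5] [-0.93  2.   -0.05] [480.57 292.14 113.06] [0.0091 0.0078]
wrist [ 3.00000e-04 -7.00000e-04  4.19345e+01]
top: rise over lower face 297 12.14 [ 1.0000e-04 -5.0000e-04  1.2104e+01] [430. 215.  38.] [523. 297.  46.]
41.3 [-1.7 -1.5 10. ] [-0.63  1.02 -0.04] [480.38 292.12 113.17] [0.011 0.008]
wrist [ 1.80000e-03 -1.40000e-03  4.20647e+01]
top: rise over lower face 302 12.52 [5.60000e-03 7.00000e-04 1.25127e+01] [430. 214.  38.] [523. 298.  46.]
```

The previous state was flush: rise 12.1 mm with no slope. That last row eased the push, so I'll press again with the earlier x offset and a little more force.

```bash
python3 -m pendant '[[[0.5,0,-2.5],0,-1],[[0.5,0,-3],0,-1]]' >/dev/null; python3 tq.py; python3 -m pendant '[[[0.6,0,-3.5],0,-1]]' >/dev/null; python3 tq.py
```

```text
41.65 [-12.3  -5.4  35.6] [-1.15  3.24 -0.01] [480.63 292.16 113.06] [0.012  0.0085]
wrist [-1.00000e-04 -2.40000e-03  4.20422e+01]
top: rise over lower face 306 12.51 [2.60000e-03 5.90000e-03 1.26981e+01] [430. 214.  38.] [523. 298.  46.]
41.88 [-13.3  -5.8  37.9] [-1.25  3.52 -0.04] [480.64 292.18 113.03] [0.0129 0.0089]
wrist [ 1.00000e-04 -1.00000e-03  4.19509e+01]
top: rise over lower face 310 12.33 [-1.30000e-03 -5.10000e-03  1.21055e+01] [430. 213.  38.] [523. 297.  46.]
```

```bash
python3 -m pendant '[[[0.5,0,-2.6],0,-1]]' >/dev/null; python3 tq.py; python3 - <<'E'
from h import *
S=[]
for k in range(6):
    for n in('wrist','top'):
        im,d,c=look(n); P=cloud(d,c)*1000
        q=P[(np.hypot(P[...,0]-480,P[...,1]-292)<(110 if n=='wrist' else 92))&(abs(P[...,2]-42)<3)]
        S.append(np.linalg.lstsq(np.c_[q[:,:2]-[480,292],np.ones(len(q))],q[:,2],rcond=None)[0])
S=np.array(S); print('wrist',S[::2].mean(0).round(4),S[::2].std(0).round(4),'top',S[1::2].mean(0).round(4),S[1::2].std(0).round(4))
P0=cloud(np.load('top0.npz')['d'],cam('top'))*1000
q=P0[(np.hypot(P0[...,0]-480,P0[...,1]-292)<80)&(abs(P0[...,2]-30)<2)]; print('top0 lower',np.linalg.lstsq(np.c_[q[:,:2]-[480,292],np.ones(len(q))],q[:,2],rcond=None)[0].round(4))
s=env.observe(); print(s['time_s'],s['ft_force'],s['position'])
E
```

```text
42.1 [-7.5 -2.8 22.3] [-0.93  2.61 -0.11] [480.62 292.19 113.11] [0.0136 0.0092]
wrist [ 4.00000e-04 -8.00000e-04  4.19724e+01]
top: rise over lower face 313 12.36 [-4.00000e-03  2.70000e-03  1.24943e+01] [430. 212.  38.] [523. 295.  46.]
wrist [ 2.00000e-04 -1.50000e-03  4.19928e+01] [0.0002 0.0003 0.0193] top [ 7.00000e-04 -2.50000e-03  4.21255e+01] [0.0024 0.0019 0.1078]
top0 lower [ 9.00000e-04 -6.00000e-04  3.00918e+01]
42.8 [-9.32932195 -2.95696586 27.89366027] [0.4806335  0.2922035  0.11306161]
```

```bash
python3 -c "
from rig import ticket
print(ticket.close_job())"
```

```text
the job is handed in; nothing more can be done
None
```

I packed the housing in the order asked and handed the job in at about 43 s, with the gripper still holding the upper half pressed shut.

- **Large cup:** it stood level in the well before the next step, rim at 63.7 mm against 64 expected.
- **Small cup:** it stood upright inside the large one, rim at 96.8 mm against 97 expected, and centred to about 0.5 mm.
- **Upper half:** it went over both dowels without resistance. The last check put the flange top at 42.0 mm (42 is flush), with a slope of about 0.1° or less by the averaged camera readings. The push was about 28 N down, gripping at the 110 N set.

**Weaker checks:**
- The top camera's single readings of the flange height over the lower face scattered from 12.1 to 12.7 mm (12.0 is flush). Their average, about 42.1 mm, agreed with the wrist camera.
- While pressing I briefly eased the push to about 10 N, and the +x side seemed to lift about 0.5 mm. I pressed it shut again, peaking at about 38 N.
- At the end the tool was tilted about 0.5 to 0.6° from where it gripped the upper half, and a sideways load of about 9 N remained.
- I did not re-check the bystanders' positions with the cameras. I never touched them on purpose, and no unexpected forces showed.

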